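# Stand the slumped spice jar back up and swing the rail shut

### The arm

A 6-joint arm with a two-finger parallel gripper is mounted at the origin on a cart in front of the work surface, level with it; the furniture and walls round the work are solid. World frame = base frame: x ahead of the robot, y to its left, z up, the work surface at z = 0. Lengths are in mm, angles in rad, forces in N, time in s.
With the tool pointing down it reaches from about 275 to 825 mm from the base axis. Payload 4.9 kg.
Tool frame: the origin (TCP) lies midway between the tips of the shut fingers; the grasp point (between the pads) lies 19 mm behind it (ctrl.grasp_offset is the distance from the TCP to the grasp point, in mm); z points along the fingers, y is the line along which they close (so a half turn about z gives the same grasp; the last joint's range is limited). The gripper opens to 85 mm and grips with 20 to 120 N. Pads are 22 mm wide; open, the fingers measure 114 mm over their backs; the gripper's body (76 mm by 85 mm) begins 54 mm behind the grasp point. The pads swing forward as they close: fully open they stand 13 mm farther back than shut.
Start: joints at [1.068, 0.326, -0.193, 1.052, 0, 1.437], TCP at [198.269, 513.038, 231.281] pointing down, gripper open.
Joint ranges: [-2.65, 2.65], [-0.97, 1.79], [-1.3, 1.35], [-1.93, 2.1], [-1.47, 1.37], [-3.14, 3.14]. Speed limits (rad/s): [2.57, 2.57, 3.14, 3.14, 3.14, 3.14].

### API

Orientations are given as a unit quaternion [x, y, z, w].
In Python, from station import status, capture, calibration, ctrl gives the robot as it stands.
- The arm moves only by the tool step_arm, never from a script. Its argument "deltas" is a list of rows, each a list of 5 numbers: the shift along the world's x, y, z in cm, then the turn about the world's z in rad, then the closure in counts, from 0 (fully open) to 255 (shut). In form: [[tx, ty, tz, spin, jaw], ...]. A call has exactly 5 rows; each row shifts and turns the commanded pose from where the row before left it; what a row does not reach is not made up. A row lasts 1/8 s, in which the tool goes at most 62.5 mm and 10.7 degrees, less where a joint would pass 70% of its speed; a pose out of reach is approached as far as the arm can. A call with a gripper value outside its range is refused whole. The fingers move at their own pace and stop on an object; the grip force is fixed at half the most. Time passes only in rows, so rows that do not move let the fingers close, or fill a call up. It gives the time, the measured TCP pose, the force, the opening and the grip force at its end, in the units of the state.
- status.read_state(): the state, without advancing time (a new reading comes with each control period).
- capture(name): name is "scene" or "top" or "wrist"; returns (picture, depth): 420x560x3 uint8, red, green, blue; 420x560 float32, mm along the optical axis (not along the pixel's ray), 0 where there is no reading.
- calibration(name): a dict with "fx", "fy", "cx", "cy" (pixels), "k1" (the pictures are not rectified: a ray, as slopes to the right and down, at radius r is drawn at 1 + k1 r^2 times it, then the intrinsics apply), "R" (3x3) and "t" (3): a world point X has camera coordinates R X + t; the wrist camera has in their place "hand_eye" (4x4, takes a point from camera to tool coordinates, whose origin is the TCP and whose axes are the flange's). Camera axes: x right, y down, z forward; pixel columns grow to the right and rows downward; lengths in mm; the calibration is good to about 2 mm. A picture is of the moment at which its call begins: read the wrist's pose just before it. calibration takes no time and is no camera call.
- ctrl.hand_in(): hands the job in; it is judged then, once.
The state is a dict: "time_s": time; "joint_pos": joint angles; "joint_velocities": joint speeds; "effort": joint torques, N m; "tool_pos": TCP position; "eef_rot": TCP orientation; "wrist_force": force on the tool from outside, world axes, zero at the start; "torque": the same for the moment, N m; "gripper_width": finger opening in mm; "gripper_force": force on a finger pad.
Only numpy, scipy, OpenCV 4.12 (cv2) and the standard library are available. Lean on these libraries where they do the work, as an engineer would, in place of code of your own. Each camera call takes 0.05 s, during which the arm holds its last target. There are 200 camera calls.

### The job

The red-capped jar in the spice tray has slumped forward over the front lip because the wire rail was left down. With the fingers only, push the jar back until it stands upright on its base in its own bay, and only then push the wire rail up until it stands fully upright against its stops, so that no jar can fall out again. Nothing is to be lifted or carried, the other jars stay standing in the tray, the things around it are left where they are, and at the end the hand is clear of everything.

Things in the scene. Friction and masses are not known exactly. Their poses are not given: they have to be found in the camera images.
- red_jar: Spice jar with a bright red cap, 45 mm diameter, 106 mm tall, 0.08 to 0.15 kg. Origin: centre of its underside; z runs from the underside to the cap. At the start it leans to the tray's front (-x), z about 30 deg from vertical: the front edge of its underside is on the tray floor, the rear edge raised, 5 mm off the tray's back, its side on the front lip. It may be in any of the four bays.
- red_jar_top (a point): Centre of the red cap's flat top, 106 mm up the jar's z axis. Cap: top 21 mm, radius 22 mm. At the start the lowest point of the cap's end is about 32 mm out from the lip's inner face and 99 mm above the board. Pushed there back (+x) and up, the jar pivots on its underside and drops onto its base by itself from about 20 deg; a hard level push can jam it. The tray's back stops it going over.
- tray: Fixed wooden spice tray on the cover board, 78 mm deep (x), 232 mm long (y), end panels 62 mm high. Origin: centre of its underside; x points to its back, y to its left seen from the front, z up. Floor 8 mm thick; inner faces of front lip and back at x = -31 and +31 mm. Four open bays 50 mm wide centred at y = -81, -27, 27, 81 mm. Jars standing in it reach to z = 114 mm.
- lip (a point): Middle of the front lip's top inner edge, at tray x = -31, z = 44 mm. The lip is 8 mm thick; the tray's back is 60 mm high; the dividers between bays are 4 mm thick and 28 mm high over the tray's underside.
- rail (a joint): Wire rail, a U of 6 mm steel rod 243 mm long with two 45 mm arms turning on the outside of the tray's end panels; axis along the tray's y at tray x = -35, z = 24 mm. Rad: 0 = arms level, rod out in front of the tray; 1.571 = arms upright against the stops, rod above the lip. Starts at 0.35 to 0.55. Stiff hinge (some 1 to 4 N at the rod): it stays where it is left.
- rail_mid (a point): Middle of the rail's long rod, on its centre line (it moves with the rail): 45 mm from the hinge axis, at tray x = -35 - 45 cos(rail) mm, z = 24 + 45 sin(rail) mm.
- green_jar: Spice jar with a green cap, 46 mm diameter, 105 mm tall, standing in another bay. Origin: centre of its underside.
- black_jar: Spice jar with a black cap and pale label, 41 mm diameter, 105 mm tall, standing in another bay. Origin: centre of its underside.
- navy_jar: Spice jar with a black cap and dark blue label, 40 mm diameter, 105 mm tall, standing in another bay. Origin: centre of its underside.
- salt: Salt shaker, grey and clear, 44 mm diameter, 90 mm tall, on the board at the tray's left end. Origin: centre of its underside.
- mug: Red mug with flowers, 92 mm tall, on the right part of the board. Origin: underside.
- tin: Low food tin, 75 mm diameter, 58 mm tall, at the right front of the board. Origin: centre of its underside.
- honey: Jar with a yellow lid, 69 mm diameter, 112 mm tall, on the range top behind the board's left part. Origin: centre of its underside.
- board: Fixed wooden cover board over the range's front burners, 285 x 700 mm; its top is at z = 0.024 m.

How it is judged (in metres and radians):
On the way, in this order (a step that is already met when the one before it is completed fails the run):
1. the red-capped jar stands upright in the tray while the rail is still down (distance of red_jar from where it was at the start of the episode below 0.04 m and angle between red_jar's own z axis and vertical below 0.12 rad and z of red_jar in the frame of tray between 0.002 and 0.014 m and x of red_jar in the frame of tray between -0.03 and 0.03 m and y of red_jar in the frame of tray between -0.11 and 0.11 m and value of joint rail below 1.1 rad), for 0.3 s.
2. the rail stands upright against its stops (value of joint rail above 1.48 rad), for 0.2 s.
At the end, for the whole second after the job is handed in: The red-capped jar stands at rest on the tray floor in the bay it started in (origin within 40 mm of where it was), within 0.12 rad of upright; the rail is at 1.48 rad or more (within about 5 deg of fully upright); the three other jars stand upright (0.15 rad) (distance of red_jar from where it was at the start of the episode below 0.04 m and angle between red_jar's own z axis and vertical below 0.12 rad and z of red_jar in the frame of tray between 0.002 and 0.014 m and x of red_jar in the frame of tray between -0.03 and 0.03 m and y of red_jar in the frame of tray between -0.11 and 0.11 m and value of joint rail above 1.48 rad and linear speed of red_jar below 0.02 m/s and angular speed of red_jar below 0.2 rad/s and angle between each of green_jar, black_jar, navy_jar's own z axis and vertical below 0.15 rad); the robot touches nothing.
It fails at once if the red-capped jar is lifted or carried (its underside's centre more than 32 mm above the tray's underside) (z of red_jar in the frame of tray above 0.032 m).
It fails at once if the arm or the gripper's body, not the fingers, pushes the red-capped jar or the tray with its rail (over 3 N) (contact force between the arm and red_jar above 3 N or contact force between the arm and tray above 3 N).
It fails at once if another spice jar is tipped by more than 0.4 rad, shifted by more than 25 mm or lifted (angle between any of green_jar, black_jar, navy_jar's own z axis and vertical above 0.4 rad or distance of any of green_jar, black_jar, navy_jar from where it was at the start of the episode above 0.025 m or z of any of green_jar, black_jar, navy_jar in the frame of tray above 0.025 m).
It fails at once if the salt shaker, mug, tin or yellow-lidded jar is moved by more than 20 mm (distance of any of salt, mug, tin, honey from where it was at the start of the episode above 0.02 m).
It also fails if it takes over 45 s, if anything falls off the work surface, if the arm or the gripper's body presses on something with over 40 N, if the wrist force passes 120 N, or if a joint passes its speed limit or range.

## Working session

There is one attempt and no reset: what is moved stays moved. The work goes in short steps, Python scripts to look and compute and a tool call to move; the robot and the scene stay as the last step left them, time stands still between calls to the robot, and variables do not carry over. Pictures are saved under pics/ and viewed, at most 10 in all, crops included, and the job is handed in when it is done.

Besides the shell and the picture viewer there is one more tool, called after "Emit:" as name([rows], argument=value, ...), one row to a line, values as JSON. step_arm: Moves the arm, as the interface text tells. Its arguments: {"type":"object","properties":{"deltas":{"type":"array"}},"required":["deltas"]}

```bash
mkdir -p pics; cat > h.py <<'E'
import numpy as np, cv2
from station import status, capture, calibration, ctrl
def pts(name,depth):
    c=calibration(name); v,u=np.mgrid[0:420,0:560].astype(float)
    p=np.stack([(u-c['cx'])/c['fx'],(v-c['cy'])/c['fy']],-1); q=p.copy()
    for _ in range(8): q=p/(1+c['k1']*(q**2).sum(-1,keepdims=True))
    X=np.concatenate([q,np.ones_like(q[...,:1])],-1)*depth[...,None]
    return (X-np.array(c['t']).reshape(3))@np.array(c['R'])
def save(n,im): cv2.imwrite('pics/'+n,im[...,::-1])
E
python3 - <<'E'
from h import *
for n in('scene','top'):
    im,d=capture(n); save(n+'1.png',im); np.savez(n+'1.npz',im=im,P=pts(n,d),d=d)
    c=calibration(n); print(n,-np.array(c['R']).T@np.array(c['t']).reshape(3))
s=status.read_state(); print(s['tool_pos'],s['eef_rot'])
E
```

```text
scene [-143.30836318 -508.61210906  770.70440907]
top [ 424.16190883  -31.00257902 1019.93386653]
[198.00987145 512.59553682 230.60814444] [ 1.83344469e-01  9.83048450e-01 -7.03484433e-04 -2.34784288e-04]
```

View pics/scene1.png

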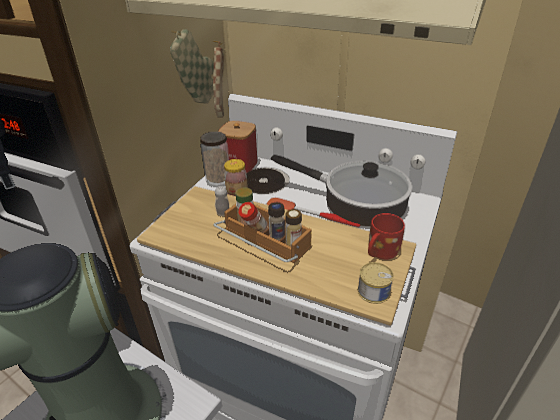

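View pics/top1.png

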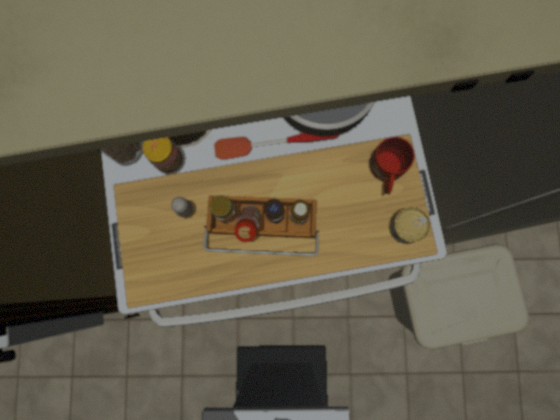

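The red cap is at (246,231) in the top view. The jar is in the second bay from the left, with the green jar to its left and navy and black to its right. The rail rod runs from (206,247) to (318,253), in front of the tray.

```bash
python3 - <<'E'
from h import *
for n,roi in(('top',(190,265,195,330)),('scene',(185,275,205,320))):
    z=np.load(n+'1.npz'); im=z['im'];P=z['P'];hsv=cv2.cvtColor(im,cv2.COLOR_RGB2HSV)
    m=np.zeros(im.shape[:2],bool); m[roi[0]:roi[1],roi[2]:roi[3]]=1
    H,S,V=[hsv[...,i].astype(int) for i in range(3)]
    red=m&((H<5)|(H>174))&(S>170)&(V>110)
    k,l,st,ce=cv2.connectedComponentsWithStats(red.astype(np.uint8))
    i=1+np.argmax(st[1:,4]); q=P[l==i]; print(n,'red',st[i],np.median(q,0),q.min(0),q.max(0))
    b=P[235:250,330:370] if n=='top' else P[215:225,170:190]
    print('board z',np.median(b[...,2]))
    # tray rim/ back: points by height
    if n=='top':
        for lo,hi in((60,95),(100,160)):
            w=m&(P[...,2]>lo)&(P[...,2]<hi)
            r=cv2.minAreaRect(P[w][:,:2].astype(np.float32)); print(lo,hi,w.sum(),r)
        w=m&(P[...,2]>125)
        k,l,st,ce=cv2.connectedComponentsWithStats(w.astype(np.uint8))
        for i in range(1,k): 
            if st[i,4]>20: print('cap',ce[i],st[i,4],np.median(P[l==i],0),P[l==i].min(0),P[l==i].max(0))
    cv2.imwrite(f'pics/{n}_crop.png',cv2.resize(im[roi[0]:roi[1],roi[2]:roi[3]][...,::-1],None,fx=5.8,fy=5.8,interpolation=cv2.INTER_CUBIC))
E
```

```text
top red [250 228   5   9  19] [523.37528608  37.77769119 134.60367115] [515.51467152  33.7837473  131.32831929] [530.96808079  42.22924084 139.86101631]
board z 24.700600399521104
60 95 1683 ((544.8302001953125, 24.774688720703125), (246.556884765625, 119.43295288085938), 86.67626190185547)
100 160 1695 ((548.701904296875, 25.652854919433594), (202.23292541503906, 89.58056640625), 85.66914367675781)
cap [220.03667482 205.7799511 ] 409 [576.53631771 101.99816604 137.58703838] [555.56861402  80.16654341 125.24690759] [599.26758831 124.73722176 143.07653385]
cap [272.98125 208.16875] 320 [570.57522575  -4.59579217 137.55031798] [424.16190883 -31.00257902 125.20313477] [ 591.16378986   16.1204781  1019.93386653]
cap [299.49535604 209.30340557] 323 [566.08820785 -56.83769498 137.63130936] [424.16190883 -76.77200309 125.01261298] [ 586.48319494  -31.00257902 1019.93386653]
cap [244.882494   229.51318945] 417 [527.85455074  51.76452555 134.89336485] [424.16190883 -31.00257902 125.31325181] [ 552.65542781   74.82440572 1019.93386653]
scene red [239 202  16  16 122] [518.57918872  46.08948067 133.18175216] [500.56563434  32.51090924 119.49594769] [538.6618012   73.68761984 145.05172112]
board z 24.777874467446345
```

View pics/top_crop.png

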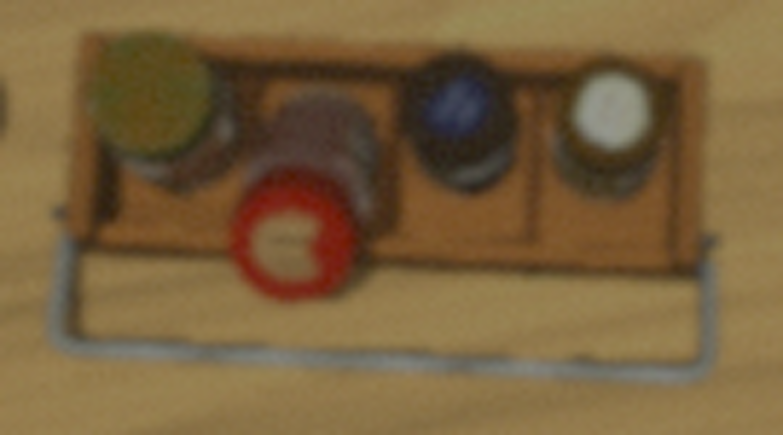

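The tray yaw is about -0.06 rad, centred near (564.5, 23.5). The cap measures about (523, 53, 134), as expected for a 30° lean. The rod is near x 489, z 68. Moving now.

Emit:
step_arm([
  [2.5,-4.6,0,0.06,255],
  [2.5,-4.6,0,0.06,255],
  [2.5,-4.6,0,0.06,255],
  [2.5,-4.6,0,0.06,255],
  [2.5,-4.6,0,0.07,255],
])

```text
time_s: 0.72
tool_pos: [323.6, 281.4, 231.1]
eef_rot: [0.028, 1.0, -0.0, -0.0]
wrist_force: [1.4, 0.6, 0.6]
gripper_width: 0.4
gripper_force: 0.0
```

Emit:
step_arm([
  [2.5,-4.6,0,0,255],
  [2.5,-4.6,0,0,255],
  [2.5,-4.6,0,0,255],
  [2.5,-4.6,-1,0,255],
  [2.5,-4.4,-1,0,255],
])

```text
time_s: 1.35
tool_pos: [448.8, 53.3, 211.0]
eef_rot: [0.03, 1.0, 0.0, 0.0]
wrist_force: [0.5, 0.4, 0.2]
gripper_width: 0.1
gripper_force: 0.0
```

Emit:
step_arm([
  [0.5,0,-3,0,255],
  [0,0,-2,0,255],
  [0,0,0,0,255],
  [0,0,0,0,255],
  [0,0,0,0,255],
])

```text
time_s: 1.98
tool_pos: [453.9, 55.2, 162.3]
eef_rot: [0.029, 1.0, -0.0, 0.001]
wrist_force: [0.1, -0.1, 0.1]
gripper_width: -0.1
gripper_force: 0.0
```

```bash
python3 - <<'E'
from h import *
s=status.read_state(); print(s['tool_pos'],s['eef_rot'],s['gripper_width'],s['wrist_force'],s['time_s'])
im,d=capture('wrist'); save('w1.png',im)
im,d=capture('top'); c=im[170:280,190:340]; d1=cv2.resize(c,None,fx=5,fy=5,interpolation=2); save('t2.png',d1)
E
```

```text
[453.92355556  55.23837731 162.25415915] [ 2.91370768e-02  9.99575038e-01 -1.24687023e-05  8.80080672e-04] -0.1466969744755464 [ 0.10059772 -0.08984342  0.07129335] 1.975
```

View pics/w1.png

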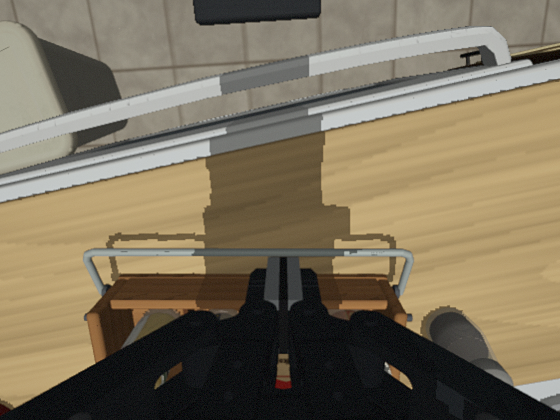

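Fingers are square to the rod, and the red cap at (283,385) is straight behind them. Next: descend and advance towards the cap rim.

Emit:
step_arm([
  [0,0,-2.4,0,255],
  [0,0,-2.4,0,255],
  [1.4,-0.1,0,0,255],
  [1.4,-0.1,0,0,255],
  [0,0,0,0,255],
])

```text
time_s: 2.7
tool_pos: [484.1, 52.8, 114.5]
eef_rot: [0.029, 1.0, -0.0, 0.002]
wrist_force: [-0.2, -0.1, -0.4]
gripper_width: -0.0
gripper_force: 0.0
```

Emit:
step_arm([
  [0.4,0,0,0,255],
  [0.4,0,0.1,0,255],
  [0.4,0,0.2,0,255],
  [0.4,0,0.2,0,255],
  [0,0,0,0,255],
])

```text
time_s: 3.32
tool_pos: [497.8, 53.0, 118.5]
eef_rot: [0.029, 1.0, -0.0, 0.0]
wrist_force: [0.7, -0.1, -0.5]
gripper_width: 0.2
gripper_force: 0.0
```

Emit:
step_arm([
  [0.3,0,0.15,0,255],
  [0.3,0,0.15,0,255],
  [0.3,0,0.15,0,255],
  [0.3,0,0.1,0,255],
  [0.3,0,0.1,0,255],
])

```text
time_s: 3.95
tool_pos: [512.5, 53.0, 124.8]
eef_rot: [0.029, 1.0, -0.0, 0.0]
wrist_force: [-0.4, 0.1, 1.0]
gripper_width: -0.1
gripper_force: 0.0
```

```bash
python3 - <<'E'
from h import *
a,_=capture('scene'); b,_=capture('top')
f=lambda c:cv2.resize(c,(400,400),interpolation=2)
save('p3.png',np.hstack([f(a[170:280,210:320]),f(b[170:280,200:310])]))
E
```

```text
(no output)
```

View pics/p3.png

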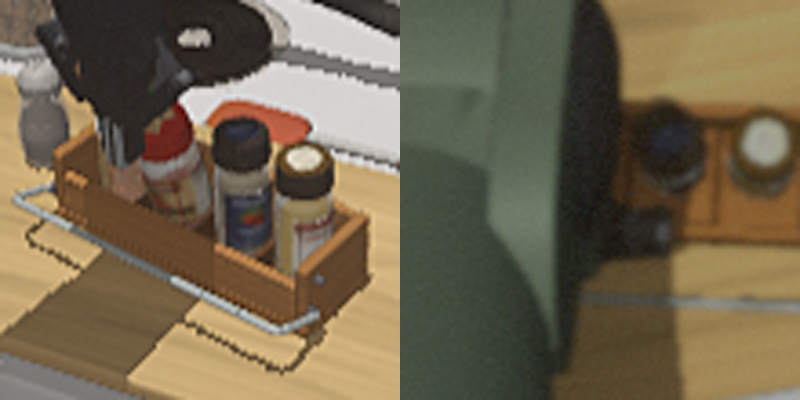

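The fingers are pushing the red jar, at about (170,150) in the left panel. It still leans, but less. I'll keep going gently.

Emit:
step_arm([
  [0.3,0,0.1,0,255],
  [0.3,0,0.1,0,255],
  [0.3,0,0,0,255],
  [0.3,0,0,0,255],
  [0,0,0,0,255],
])

```text
time_s: 4.68
tool_pos: [524.5, 53.0, 126.7]
eef_rot: [0.029, 1.0, -0.0, 0.0]
wrist_force: [-0.9, -0.1, 0.5]
gripper_width: 0.0
gripper_force: 0.0
```

Emit:
step_arm([
  [0.2,0,0,0,255],
  [0.2,0,0,0,255],
  [0.2,0,0,0,255],
  [0,0,0,0,255],
  [0,0,0,0,255],
])

```text
time_s: 5.3
tool_pos: [530.2, 53.0, 126.8]
eef_rot: [0.029, 1.0, 0.0, -0.0]
wrist_force: [0.8, 0.1, -0.6]
gripper_width: -0.1
gripper_force: 0.0
```

```bash
cat > cap.py <<'E'
from h import *
a,d=capture('scene'); P=pts('scene',d)
hsv=cv2.cvtColor(a,cv2.COLOR_RGB2HSV).astype(int); H,S,V=hsv[...,0],hsv[...,1],hsv[...,2]
red=((H<5)|(H>174))&(S>170)&(V>110)&(P[...,2]>100)&(P[...,2]<170)&(abs(P[...,1]-50)<45)&(abs(P[...,0]-540)<60)
print(red.sum(),np.median(P[red],0),np.percentile(P[red],98,axis=0))
import sys; save(sys.argv[1],cv2.resize(a[170:280,210:320],(500,500),interpolation=2))
E
python3 cap.py p4.png
```

```text
6 [555.04032828  43.71859873 128.77226135] [584.07761401  51.57820937 136.87781594]
```

View pics/p4.png

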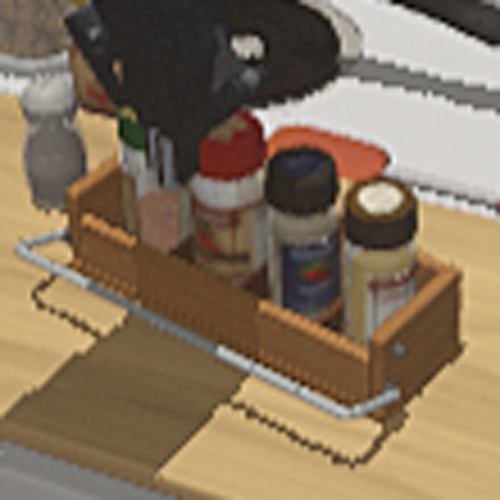

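The red jar now looks upright at about (228,190), level with its neighbours. I'll back off and check.

Emit:
step_arm([
  [-0.5,0,0,0,255],
  [-1,0,0,0,255],
  [-2.5,0,0,0,255],
  [-3,-0.5,0,0,255],
  [-3,-1,0,0,255],
])

```text
time_s: 5.98
tool_pos: [428.5, 38.1, 126.7]
eef_rot: [0.029, 1.0, -0.0, -0.0]
wrist_force: [0.9, 0.2, -0.1]
gripper_width: -0.1
gripper_force: 0.0
```

```bash
python3 - <<'E'
from h import *
b,d=capture('top');P=pts('top',d); a,d2=capture('scene')
w=(P[...,2]>125)&(P[...,2]<150)&(abs(P[...,0]-555)<55)&(abs(P[...,1]-23)<115)
k,l,st,ce=cv2.connectedComponentsWithStats(w.astype(np.uint8))
for i in range(1,k):
    q=P[l==i]
    if len(q)>20:
        t=q[np.abs(q[:,2]-np.median(q[:,2]))<4]; A=np.c_[t[:,:2],np.ones(len(t))]
        print(ce[i],len(q),np.median(q,0),np.linalg.lstsq(A,t[:,2],rcond=None)[0][:2])
print(status.read_state()['tool_pos'])
f=lambda c:cv2.resize(c,(400,400),interpolation=2)
save('p5.png',np.hstack([f(a[170:280,210:320]),f(b[170:280,200:310])]))
E
```

```text
[219.97044335 205.80788177] 406 [576.54787363 102.09562681 137.73523139] [0.00390121 0.00196116]
[246.08184143 206.44245524] 391 [574.85343961  49.44517136 138.83645469] [-0.00408845 -0.0047177 ]
[273.04361371 208.21495327] 321 [570.39162414  -4.59936001 137.47916531] [0.02787596 0.01844871]
[299.54716981 209.27987421] 318 [567.33234929 -58.27330509 137.54767337] [0.02269182 0.00271964]
[425.83326454  37.9352937  126.32874814]
```

View pics/p5.png

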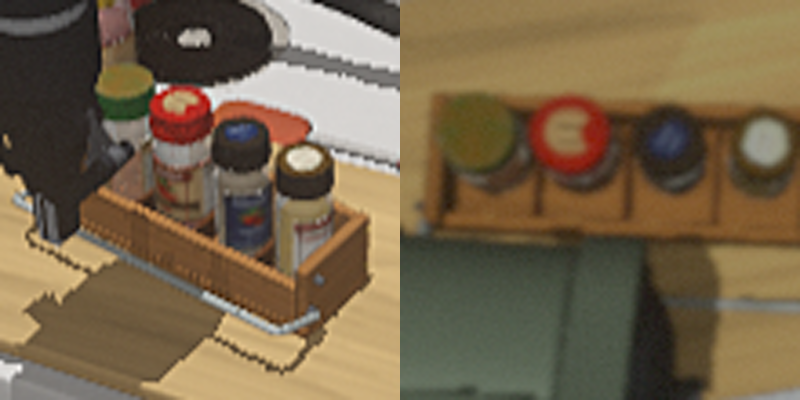

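All four caps are flat and near z = 138, so the red jar is standing. Next is the rail: go down in front of the rod, then push along its arc.

Emit:
step_arm([
  [0,-0.5,-2.5,0,255],
  [0,-0.5,-2.5,0,255],
  [1.5,0,-2.5,0,255],
  [2,0,0,0,255],
  [0,0,0,0,255],
])

```text
time_s: 6.7
tool_pos: [466.9, 28.0, 51.8]
eef_rot: [0.029, 1.0, -0.0, 0.001]
wrist_force: [-0.6, 0.1, 0.4]
gripper_width: -0.2
gripper_force: 0.0
```

Emit:
step_arm([
  [0.4,0,0,0,255],
  [0.4,0,0,0,255],
  [0.4,0,0.3,0,255],
  [0.3,0,0.3,0,255],
  [0,0,0,0,255],
])

```text
time_s: 7.32
tool_pos: [474.9, 28.1, 57.0]
eef_rot: [0.029, 1.0, -0.0, -0.005]
wrist_force: [-10.6, -0.8, 5.1]
gripper_width: 0.2
gripper_force: 5.2
```

Emit:
step_arm([
  [0.1,0,0.4,0,255],
  [0.2,0,0.4,0,255],
  [0.3,0,0.4,0,255],
  [0.3,0,0.3,0,255],
  [0,0,0,0,255],
])

```text
time_s: 7.95
tool_pos: [490.0, 28.1, 73.3]
eef_rot: [0.029, 1.0, 0.0, 0.001]
wrist_force: [-1.0, 0.4, 0.2]
gripper_width: -0.2
gripper_force: 0.5
```

```bash
python3 - <<'E'
from h import *
b,d=capture('top'); a,d2=capture('scene')
f=lambda c:cv2.resize(c,(400,400),interpolation=2)
save('p6.png',np.hstack([f(a[170:280,210:320]),f(b[170:280,230:340])]))
s=status.read_state();print(s['tool_pos'],s['wrist_force'])
E
```

```text
[489.92228603  28.09204259  72.97763143] [0.05049046 0.4720801  0.17603838]
```

View pics/p6.png

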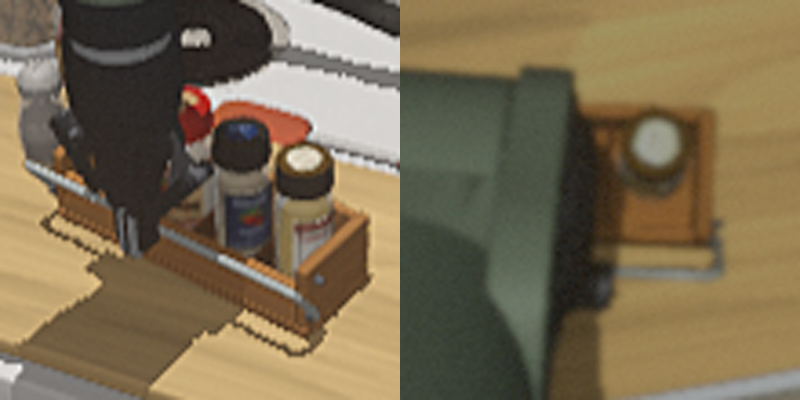

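The rail is coming up: the rod is about level with the lip, with the fingers at (130,235) in front of it. Continuing along the arc.

Emit:
step_arm([
  [0.4,0,0.2,0,255],
  [0.4,0,0.2,0,255],
  [0.4,0,0.2,0,255],
  [0.4,0,0.1,0,255],
  [0,0,0,0,255],
])

```text
time_s: 8.68
tool_pos: [506.1, 28.1, 79.9]
eef_rot: [0.029, 1.0, 0.0, 0.0]
wrist_force: [0.0, 0.0, -0.7]
gripper_width: -0.4
gripper_force: 0.0
```

Emit:
step_arm([
  [0.3,0,0.1,0,255],
  [0.2,0,0,0,255],
  [0.2,0,0,0,255],
  [0.2,0,0,0,255],
  [0,0,0,0,255],
])

```text
time_s: 9.3
tool_pos: [514.5, 28.1, 80.8]
eef_rot: [0.029, 1.0, 0.0, 0.0]
wrist_force: [-0.3, 0.2, -0.2]
gripper_width: 0.1
gripper_force: 0.0
```

Emit:
step_arm([
  [0.2,0,0,0,255],
  [0.2,0,0,0,255],
  [0.2,0,0,0,255],
  [0,0,0,0,255],
  [0,0,0,0,255],
])

```text
time_s: 9.93
tool_pos: [515.2, 28.3, 79.8]
eef_rot: [0.029, 1.0, -0.0, -0.005]
wrist_force: [-11.1, -0.7, 6.7]
gripper_width: 0.1
gripper_force: 5.8
```

It is firm against the stops at x = 515, where 515.5 was predicted. One short extra press, then retreat.

Emit:
step_arm([
  [0.3,0,0,0,255],
  [0,0,0,0,255],
  [-0.8,0,0,0,255],
  [-2,0,0,0,255],
  [-3,0,0,0,255],
])

```text
time_s: 10.55
tool_pos: [466.4, 27.9, 81.1]
eef_rot: [0.029, 1.0, -0.0, 0.001]
wrist_force: [-0.8, -0.0, -0.3]
gripper_width: 0.1
gripper_force: 0.0
```

Emit:
step_arm([
  [-4,0,2,0,255],
  [-4,0,3,0,255],
  [-3,5,4,0,255],
  [0,5.5,2,0,255],
  [0,5.5,0,0,255],
])

```text
time_s: 11.18
tool_pos: [360.9, 184.3, 188.7]
eef_rot: [0.03, 1.0, 0.001, 0.003]
wrist_force: [1.0, -0.3, -0.3]
gripper_width: -0.1
gripper_force: 0.0
```

Emit:
step_arm([
  [0,5.5,0,0,255],
  [0,5.5,0,0,255],
  [0,0,0,0,255],
  [0,0,0,0,255],
  [0,0,0,0,255],
])

```text
time_s: 11.8
tool_pos: [358.8, 291.2, 186.1]
eef_rot: [0.03, 1.0, -0.0, -0.0]
wrist_force: [0.3, 0.2, 1.2]
gripper_width: -0.1
gripper_force: 0.0
```

```bash
python3 - <<'E'
from h import *
b,d=capture('top');P=pts('top',d); a,d2=capture('scene')
w=(P[...,2]>125)&(P[...,2]<150)&(abs(P[...,0]-555)<55)&(abs(P[...,1]-23)<115)
k,l,st,ce=cv2.connectedComponentsWithStats(w.astype(np.uint8))
for i in range(1,k):
    q=P[l==i]
    if len(q)>20: print(len(q),np.median(q,0))
f=lambda c:cv2.resize(c,(400,400),interpolation=2)
save('p7.png',np.hstack([f(a[170:280,210:320]),f(b[170:280,205:315])]))
E
```

```text
407 [576.45211067 101.9967205  137.7756067 ]
391 [575.01582977  49.52869194 138.70686684]
318 [570.62485202  -4.62660306 137.42820285]
320 [567.30938892 -56.99596041 137.69089283]
```

View pics/p7.png

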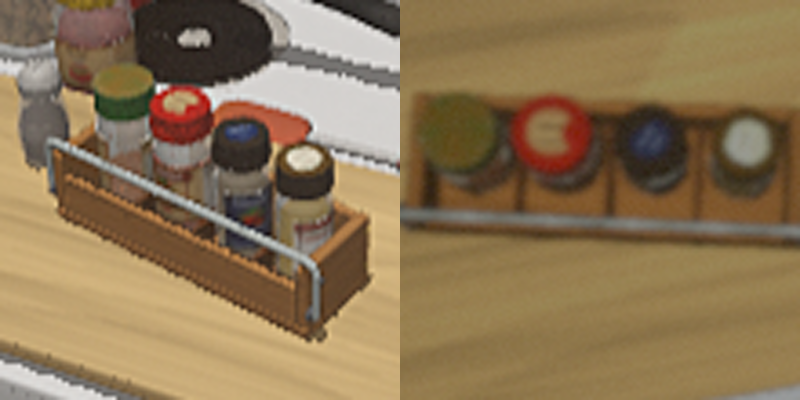

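The rail stands upright above the lip, all four jars are standing, and the hand is clear.

```bash
python3 -c "
from station import ctrl; print(ctrl.hand_in())"
```

```text
the job is handed in; nothing more can be done
None
```

The job is handed in: the red-capped jar stands upright in its own bay, the rail was pushed up to its stops, the other jars are still standing, and the hand is clear; the hand-in gave no verdict.

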